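# Make up the radish and pea sowing kits

### The job

Make up the two sowing kits from the stock on the bench: radish is sown dry, so the empty white tray gets the red-lidded seed jar, the wooden tamper and the mist sprayer; peas are soaked first, so the empty black tray gets the green-lidded seed jar and the metal soaking cup. Stand everything upright and flat on the floor of its tray, set down and not dropped, and leave the yellow-lidded jar, the blue-lidded jar and the orange timer where they are.

Things in the scene. Friction and masses are not known exactly. Their poses are not given: they have to be found in the camera images.
- white_tray: the radish kit's tray: a white quarter-size plastic grow tray, empty, fixed to the bench on either side: outside 270 mm long (x axis), 140 mm wide (y axis), 28 mm high; walls and floor 4 mm thick, no partitions. Origin: centre of its underside
- black_tray: the pea kit's tray: a black quarter-size plastic grow tray, empty, fixed to the bench on either side: outside 270 mm long (x axis), 140 mm wide (y axis), 28 mm high; walls and floor 4 mm thick, no partitions. Origin: centre of its underside. Not meant: the stack of nested black trays at the side edge, and the black trays of shoots along the back
- radish_jar_mid (a point): the radish seed: a screw-lid seed jar of clear plastic, 52 mm across and 80 mm tall, with a red lid of the same width (the top 14 mm) and brown seeds in it; it stands loose and upright on the bench. This point is its centre, half-way up (40 mm above its foot); its z axis points up
- pea_jar_mid (a point): the pea seed: a screw-lid seed jar of clear plastic, 52 mm across and 80 mm tall, with a green lid of the same width (the top 14 mm) and yellowish seeds in it; it stands loose and upright on the bench. This point is its centre, half-way up (40 mm above its foot); its z axis points up
- tamper_mid (a point): wooden seed tamper, loose, standing on its plate: the plate is 84 mm (its x axis) by 56 mm (its y axis) by 12 mm thick; an upright round handle in its middle is a plain dowel 28 mm across; 80 mm tall in all. This point is on the handle's axis, half-way up (40 mm above its foot); its z axis points up
- mister_mid (a point): small mist sprayer, loose and upright: a white round bottle 36 mm across and 56 mm tall with a small blue patch, a narrow white neck and a black pump head (23 mm across or less) above it; 88 mm tall in all. This point is on its axis, half-way up (44 mm above its foot, on the wide part of the bottle); its z axis points up
- soak_cup_mid (a point): soaking cup of bare metal, loose and upright, empty and open at the top: 52 mm across at the foot, 58 mm at the rim, 66 mm tall, wall 3 mm. This point is on its axis, half-way up (33 mm above its foot); its z axis points up
- sunflower_jar_mid (a point): not in either kit, stays where it is: the sunflower seed, a screw-lid seed jar of clear plastic, 52 mm across and 80 mm tall, with a yellow lid of the same width (the top 14 mm) and black seeds in it; it stands loose and upright on the bench. This point is its centre, half-way up (40 mm above its foot); its z axis points up
- clover_jar_mid (a point): not in either kit, stays where it is: the clover seed, a screw-lid seed jar of clear plastic, 52 mm across and 80 mm tall, with a blue lid of the same width (the top 14 mm) and tan seeds in it; it stands loose and upright on the bench. This point is its centre, half-way up (40 mm above its foot); its z axis points up
- timer_mid (a point): not in either kit, stays where it is: an orange digital timer lying flat on the bench, 62 by 62 by 26 mm, with a grey display and three black buttons on top. This point is its centre (13 mm above its foot); its z axis points up
There are look-alikes about, which are no part of the job. Of the things that look like the part that bears soak_cup_mid, take the one that is farthest from the robot's base at the start.

How it is judged:
By the outcome, as a careful person would: the job done as asked, in the order asked, and still so for the second after the job is handed in, with the robot touching nothing.
It also fails if it takes over 125 s, if anything falls off the work surface, if the arm or the gripper's body presses on something with over 40 N, if the wrist force passes 120 N, or if a joint passes its speed limit or range.

### The arm

A 6-joint arm with a two-finger parallel gripper is mounted at the origin on the work surface. World frame = base frame: x ahead of the robot, y to its left, z up, the work surface at z = 0. Lengths are in m, angles in degrees, forces in N, time in s.
With the tool pointing down it reaches from about 0.375 to 0.9 m from the base axis. Payload 3.1 kg.
Tool frame: the origin (TCP) lies midway between the tips of the shut fingers; the grasp point (between the pads) lies 19 mm behind it; z points along the fingers, y is the line along which they close (so a half turn about z gives the same grasp; the last joint's range is limited). The gripper opens to 85 mm and grips with 20 to 120 N. Pads are 22 mm wide; open, the fingers measure 114 mm over their backs; the gripper's body (76 mm by 85 mm) begins 54 mm behind the grasp point. The pads swing forward as they close: fully open they stand 13 mm farther back than shut.
Start: joints at [-85.056, 30.224, 82.088, -0, 67.689, -10.227], TCP at [0.164, -0.603, 0.231] pointing down, gripper open.
Joint ranges: [-176.69, 176.69], [-43.24, 126.21], [12.49, 139.97], [-82, 262], [0, 151.66], [-163.58, 163.58]. Speed limits (degrees/s): [159.86, 159.86, 180, 180, 180, 180].

### API

Orientations are given as a 3x3 rotation matrix whose columns are the frame's x, y, z axes.
In Python, from plant import * gives the robot as it stands. The module is installed in compiled form; this text tells all that it offers.
- The arm moves only by the tool carry_out, never from a script. Its argument "increments" is a list of rows, each an object with "slide": the shift along the tool's x, y, z in m, a list of three; "turn": the turn about the tool's z in degrees; "grip": the gripper's target within -1 to 1 (fully open at 1, half-way at 0, shut at -1). In form: [{"slide": [dx, dy, dz], "turn": turn, "grip": grip}, ...]. A call has 1 to 20 rows; each row is the pose to reach, as a shift and turn from the pose commanded when the call began, along the tool's axes at that moment; what a row does not reach only later rows make up. A row lasts 1/12 s, in which the tool goes at most 41.7 mm and 7.16 degrees, less where a joint would pass 70% of its speed; a pose out of reach is approached as far as the arm can. A call with a gripper value outside its range is refused whole. The fingers move at their own pace and stop on an object; "squeeze" is the grip in N (left out, the last holds). Time passes only in rows, so rows that repeat a pose let the fingers close. It gives the time, the measured TCP pose, the force, the opening and the grip force at its end, in the units of the state.
- observe(): the state, without advancing time (a new reading comes with each control period).
- capture(name): name is "scene" or "side" or "wrist"; returns the picture (384x512x3 uint8, red, green, blue); there is no depth.
- get_calibration(name): a dict with "camera_matrix" (3x3 intrinsics, pixels), "rvec" (rotation vector, rad) and "tvec" (3), from world to camera coordinates, as OpenCV has them. Camera axes: x right, y down, z forward; pixel columns grow to the right and rows downward; lengths in m; the calibration is good to about 2 mm. A picture is of the moment at which its call begins: read the wrist's pose just before it. get_calibration takes no time and is no camera call; for the wrist camera it gives the pose at the moment of the call.
- close_job(): hands the job in; it is judged then, once.
Trained networks look in the newest picture that a camera, given by its name, has taken for a name from the list of things; names that differ only in an ending like _2 or _b are one class to them, and where a whole thing is asked for, a point or a joint stands for the part that bears it (a point fixed in the world has none). Each returns a list of dicts, best first, with "score" (0 to 1); they miss things now and then, are a little off and sometimes report something else, mostly with a low value. They report only what shows in the picture. A call takes as long as a camera call. They do not tell look-alikes from the thing itself.
- boxes_of(camera, query): "location" ([x, y, z] in m, in world coordinates, good to about 4 mm: the middle of the surface that is visible of it).
- regions_of(camera, query): "mask" (384x512 bool, what is visible of it).
The state is a dict: "t": time; "joints": joint angles; "dq": joint speeds; "joint_torque": joint torques, N m; "eef_pos": TCP position; "tcp_rot": TCP orientation; "wrist_force": force on the tool from outside, world axes, zero at the start; "wrist_torque": the same for the moment, N m; "width": finger opening in m; "grip_force": force on a finger pad.
Only numpy, scipy, OpenCV 4.12 (cv2) and the standard library are available. Lean on these libraries where they do the work, as an engineer would, in place of code of your own. Each camera call takes 0.05 s, during which the arm holds its last target. There are 200 camera calls.

## Working session

There is one attempt and no reset: what is moved stays moved. The work goes in short steps, Python scripts to look and compute and a tool call to move; the robot and the scene stay as the last step left them, time stands still between calls to the robot, and variables do not carry over. Pictures are saved under pics/ and viewed, at most 14 in all, crops included, and the job is handed in when it is done.

Besides the shell and the picture viewer there is one more tool, called after "Emit:" as name([rows], argument=value, ...), one row to a line, values as JSON. carry_out: Moves the arm, as the interface text tells. Its arguments: {"type":"object","properties":{"increments":{"type":"array"},"squeeze":{"type":"number"}},"required":["increments"]}

```bash
mkdir -p pics; cat > h.py <<'E'
from plant import *
import numpy as np, cv2
N=["white_tray","black_tray","radish_jar_mid","pea_jar_mid","tamper_mid","mister_mid","soak_cup_mid","sunflower_jar_mid","clover_jar_mid","timer_mid"]
def cal(c):
    k=get_calibration(c); R=cv2.Rodrigues(np.array(k["rvec"],float))[0]
    return np.array(k["camera_matrix"]),R,np.array(k["tvec"],float).ravel()
def proj(c,p):
    K,R,t=c; q=K@(R@np.asarray(p,float)+t); return q[:2]/q[2]
def ray(c,u,z):
    K,R,t=c; d=R.T@np.linalg.inv(K)@np.array([u[0],u[1],1.]); o=-R.T@t
    return o+d*(z-o[2])/d[2]
def snap(c,name):
    k=cal(c); im=capture(c); cv2.imwrite("pics/"+name,cv2.cvtColor(im,cv2.COLOR_RGB2BGR)); return im,k
E
python3 - <<'E'
from h import *
for c in("scene","side"):
    im,k=snap(c,c+"0.png")
    print(c,-k[1].T@k[2])
    for n in N:
        for b in boxes_of(c,n):
            print(n,round(b["score"],2),np.round(b["location"],3),proj(k,b["location"]).round())
s=observe();print(s["t"],s["eef_pos"],s["tcp_rot"],s["width"])
E
```

```text
scene [0.89414519 0.49562219 1.05798579]
white_tray 0.86 [ 0.493 -0.343  0.005] [187. 101.]
black_tray 0.72 [0.496 0.326 0.006] [348. 282.]
radish_jar_mid 0.79 [0.69  0.017 0.079] [197. 217.]
pea_jar_mid 0.69 [ 0.466 -0.105  0.076] [245. 135.]
pea_jar_mid 0.59 [0.471 0.136 0.081] [305. 202.]
tamper_mid 0.74 [ 0.469 -0.097  0.073] [245. 138.]
tamper_mid 0.72 [0.474 0.016 0.014] [271. 182.]
mister_mid 0.74 [ 0.568 -0.124  0.056] [207. 155.]
soak_cup_mid 0.89 [0.315 0.153 0.037] [356. 182.]
soak_cup_mid 0.86 [0.559 0.008 0.036] [242. 193.]
soak_cup_mid 0.84 [ 0.343 -0.075  0.041] [289. 128.]
soak_cup_mid 0.63 [0.337 0.056 0.037] [323. 160.]
sunflower_jar_mid 0.77 [0.47  0.134 0.082] [305. 201.]
sunflower_jar_mid 0.19 [ 0.57  -0.126  0.052] [206. 156.]
clover_jar_mid 0.57 [0.568 0.123 0.08 ] [269. 221.]
timer_mid 0.67 [ 0.687 -0.132  0.027] [167. 183.]
side [0.14252087 0.86474886 0.97796931]
white_tray 0.68 [ 0.486 -0.346  0.007] [301. 134.]
white_tray 0.15 [ 0.45  -0.1    0.062] [288. 172.]
black_tray 0.97 [0.493 0.326 0.003] [211. 300.]
radish_jar_mid 0.76 [0.676 0.024 0.058] [196. 182.]
pea_jar_mid 0.67 [ 0.452 -0.104  0.062] [287. 171.]
tamper_mid 0.73 [0.454 0.016 0.013] [272. 212.]
mister_mid 0.66 [ 0.553 -0.123  0.05 ] [257. 162.]
soak_cup_mid 0.8 [0.559 0.023 0.048] [235. 195.]
soak_cup_mid 0.8 [0.338 0.066 0.044] [308. 228.]
soak_cup_mid 0.63 [0.312 0.161 0.041] [306. 260.]
sunflower_jar_mid 0.8 [0.451 0.146 0.064] [255. 234.]
clover_jar_mid 0.84 [0.553 0.129 0.063] [221. 219.]
clover_jar_mid 0.66 [0.68  0.022 0.061] [195. 180.]
clover_jar_mid 0.18 [0.449 0.145 0.064] [256. 234.]
timer_mid 0.94 [ 0.675 -0.126  0.031] [220. 157.]
timer_mid 0.17 [ 0.453 -0.1    0.062] [287. 172.]
1.1 [ 0.16359672 -0.60319843  0.23133194] [[ 9.65150137e-01  2.61696796e-01  2.07453187e-06]
 [ 2.61696796e-01 -9.65150136e-01 -4.84071778e-05]
 [-1.06657686e-05  4.72630926e-05 -9.99999999e-01]] 0.085603545099947
```

View pics/scene0.png

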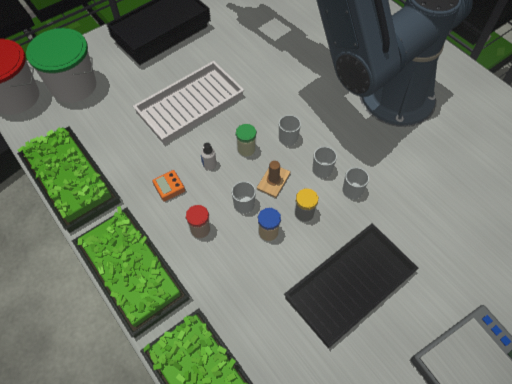

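View pics/side0.png

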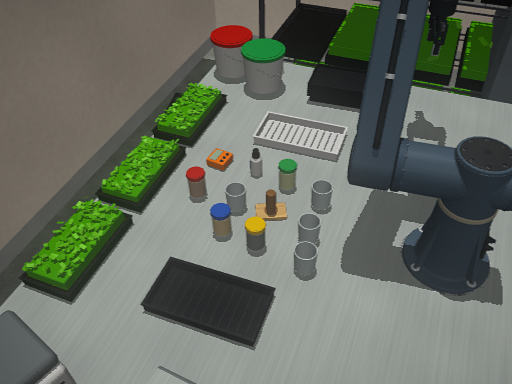

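Scene picture: cups at (242,195), (289,128), (323,160) and (356,182). The one farthest from the base is (242,195), which the network puts at about (0.56, 0.015). Red jar (198,220), not the big red bin (10,75). Green jar (246,138), not the green bin (60,60). Tamper (273,177), mister (208,156). White tray (190,100). Black tray (350,283), not the stack (160,25) or the shoot trays. Next I'll refine the poses by fitting silhouettes in both views.

```bash
cat > fit.py <<'E'
from h import *
from scipy.optimize import minimize
def ring(r,z,n=24):
    a=np.linspace(0,2*np.pi,n,endpoint=False); return np.c_[r*np.cos(a),r*np.sin(a),0*a+z]
def box(x,y,z0,z1): return np.array([[a*x/2,b*y/2,z] for a in(-1,1) for b in(-1,1) for z in(z0,z1)])
jar=[np.r_[ring(.026,0),ring(.026,.08)]]
SH={n:jar for n in N if "jar" in n}
SH.update(soak_cup_mid=[np.r_[ring(.026,0),ring(.029,.066)]],
 mister_mid=[np.r_[ring(.018,0),ring(.018,.056)],np.r_[ring(.010,.056),ring(.010,.088)]],
 tamper_mid=[box(.084,.056,0,.012),np.r_[ring(.014,.012),ring(.014,.08)]],
 timer_mid=[box(.062,.062,0,.026)],white_tray=[box(.27,.14,0,.028)],black_tray=[box(.27,.14,0,.028)])
def model(k,n,p,S=4):
    m=np.zeros((384*S,512*S),np.uint8); c,s=np.cos(p[2]),np.sin(p[2]); R=np.array([[c,-s,0],[s,c,0],[0,0,1]])
    for h in SH[n]:
        q=np.array([proj(k,R@v+[p[0],p[1],p[3] if len(p)>3 else 0]) for v in h])
        cv2.fillConvexPoly(m,cv2.convexHull(((q+.5)*S).astype(np.int32)),255)
    return cv2.resize(m,(512,384),interpolation=cv2.INTER_AREA)/255.
def fit(n,x0,ms,yaw=False,base=0):
    g=lambda v:[v[0]*.01,v[1]*.01,v[2]*.1 if yaw else 0]
    def cost(v):
        e=0
        for k,m in ms:
            M=model(k,n,g(v)); e+=1-np.minimum(M,m).sum()/np.maximum(M,m).sum()
        return e/len(ms)
    s=[x0[0]*100,x0[1]*100]+([x0[2]*10] if yaw else [])
    I=np.array([s]+[np.array(s)+1.0*np.eye(len(s))[i] for i in range(len(s))])
    r=minimize(cost,s,method="Nelder-Mead",options=dict(initial_simplex=I,maxfev=150,xatol=.01,fatol=1e-4))
    return np.array(g(r.x)),r.fun
def masks(c,n,k,x0,tol=25):
    u=proj(k,[x0[0],x0[1],.03]); L=[]
    for r in regions_of(c,n):
        v,h=np.nonzero(r["mask"])
        if len(v) and np.hypot(h.mean()-u[0],v.mean()-u[1])<tol: return r["mask"].astype(float)
E
python3 - <<'E'
from fit import *
X={"radish_jar_mid":(.685,.02),"pea_jar_mid":(.46,-.104),"tamper_mid":(.465,.016,0),"mister_mid":(.56,-.124),"soak_cup_mid":(.56,.015),"sunflower_jar_mid":(.46,.14),"clover_jar_mid":(.56,.126),"timer_mid":(.68,-.13,0),"white_tray":(.49,-.345,0),"black_tray":(.495,.326,0)}
K={}
ims={}
for c in("scene","side"):
    K[c]=cal(c); ims[c]=capture(c).copy()
for n,x in X.items():
    ms=[]
    for c in K:
        m=masks(c,n,K[c],x)
        if m is not None: ms.append((K[c],m))
    res=[(p.round(4),round(f,3)) for p,f in ([fit(n,x,ms,len(x)>2)]+[fit(n,x,[q],len(x)>2) for q in ms])] if ms else None
    print(n,len(ms),res)
    if res:
        for c in K:
            cs,_=cv2.findContours((model(K[c],n,res[0][0])>.5).astype(np.uint8),0,1)
            cv2.drawContours(ims[c],cs,-1,(255,0,255),1)
a=cv2.resize(ims["scene"][70:360,130:430],None,fx=2,fy=2)
cv2.imwrite("pics/fit.png",a[:,:,::-1])
E
```

```text
radish_jar_mid 2 [(array([0.6861, 0.0085, 0.    ]), np.float64(0.062)), (array([0.6872, 0.0099, 0.    ]), np.float64(0.049)), (array([0.6854, 0.0085, 0.    ]), np.float64(0.06))]
pea_jar_mid 2 [(array([ 0.457 , -0.1139,  0.    ]), np.float64(0.065)), (array([ 0.4579, -0.1123,  0.    ]), np.float64(0.057)), (array([ 0.4563, -0.1148,  0.    ]), np.float64(0.063))]
tamper_mid 2 [(array([0.4603, 0.0097, 0.4404]), np.float64(0.111)), (array([0.4623, 0.011 , 0.4593]), np.float64(0.111)), (array([0.4598, 0.0099, 0.4005]), np.float64(0.102))]
mister_mid 2 [(array([ 0.5614, -0.1327,  0.    ]), np.float64(0.115)), (array([ 0.5634, -0.1296,  0.    ]), np.float64(0.109)), (array([ 0.5611, -0.134 ,  0.    ]), np.float64(0.104))]
soak_cup_mid 2 [(array([0.5612, 0.017 , 0.    ]), np.float64(0.072)), (array([0.563 , 0.0187, 0.    ]), np.float64(0.04)), (array([0.5611, 0.0158, 0.    ]), np.float64(0.06))]
sunflower_jar_mid 2 [(array([0.4577, 0.1266, 0.    ]), np.float64(0.079)), (array([0.46  , 0.1283, 0.    ]), np.float64(0.096)), (array([0.4577, 0.1268, 0.    ]), np.float64(0.061))]
clover_jar_mid 2 [(array([0.5596, 0.1136, 0.    ]), np.float64(0.072)), (array([0.5602, 0.1143, 0.    ]), np.float64(0.082)), (array([0.56  , 0.1125, 0.    ]), np.float64(0.055))]
timer_mid 2 [(array([ 0.6826, -0.1354, -0.0827]), np.float64(0.123)), (array([ 0.684 , -0.1329, -0.1373]), np.float64(0.12)), (array([ 0.6806, -0.1362, -0.0794]), np.float64(0.097))]
white_tray 2 [(array([ 0.4891, -0.3355,  0.0217]), np.float64(0.038)), (array([ 0.4892, -0.3348,  0.0285]), np.float64(0.023)), (array([ 0.4884, -0.3364,  0.0167]), np.float64(0.054))]
black_tray 2 [(array([0.494 , 0.3295, 0.0213]), np.float64(0.031)), (array([0.4933, 0.3305, 0.0243]), np.float64(0.022)), (array([0.4951, 0.3277, 0.0172]), np.float64(0.033))]
```

View pics/fit.png

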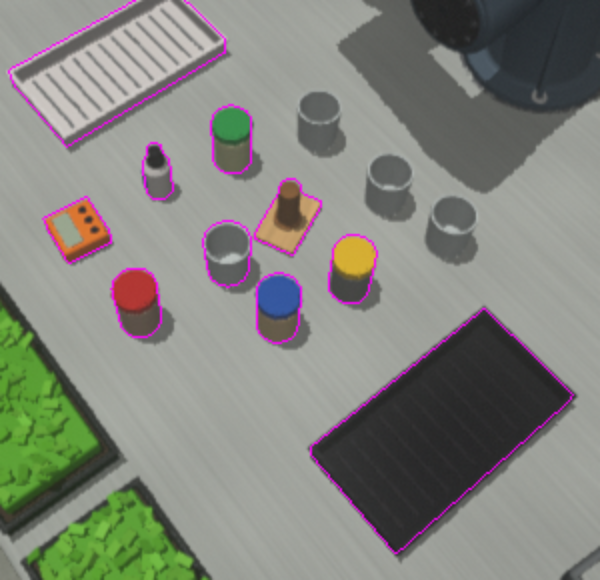

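The outlines match all the objects within about 2 mm. In the enlarged view the chosen cup is at (228,255), the farthest of the four. First move: above the red jar, with the tool squared to the world axes.

Emit:
carry_out([
  {"slide": [0.03, -0.02, 0.0], "turn": 5, "grip": 1},
  {"slide": [0.066, -0.045, 0.0], "turn": 10, "grip": 1},
  {"slide": [0.1, -0.068, 0.0], "turn": 15.17, "grip": 1},
  {"slide": [0.133, -0.091, 0.01], "turn": 15.17, "grip": 1},
  {"slide": [0.166, -0.114, 0.02], "turn": 15.17, "grip": 1},
  {"slide": [0.2, -0.136, 0.03], "turn": 15.17, "grip": 1},
  {"slide": [0.233, -0.159, 0.04], "turn": 15.17, "grip": 1},
  {"slide": [0.266, -0.182, 0.05], "turn": 15.17, "grip": 1},
  {"slide": [0.3, -0.205, 0.06], "turn": 15.17, "grip": 1},
  {"slide": [0.333, -0.227, 0.06], "turn": 15.17, "grip": 1},
  {"slide": [0.366, -0.25, 0.06], "turn": 15.17, "grip": 1},
  {"slide": [0.4, -0.273, 0.06], "turn": 15.17, "grip": 1},
  {"slide": [0.433, -0.296, 0.06], "turn": 15.17, "grip": 1},
  {"slide": [0.466, -0.318, 0.06], "turn": 15.17, "grip": 1},
  {"slide": [0.5, -0.341, 0.06], "turn": 15.17, "grip": 1},
  {"slide": [0.533, -0.364, 0.06], "turn": 15.17, "grip": 1},
  {"slide": [0.566, -0.387, 0.06], "turn": 15.17, "grip": 1},
  {"slide": [0.6, -0.41, 0.06], "turn": 15.17, "grip": 1},
  {"slide": [0.633, -0.432, 0.06], "turn": 15.17, "grip": 1},
  {"slide": [0.6645, -0.454, 0.06], "turn": 15.17, "grip": 1},
], squeeze=30)

```text
t: 3.87
eef_pos: [0.6875, 0.0109, 0.1714]
tcp_rot: [[1.0, 0.001, 0.001], [0.001, -1.0, -0.0], [0.001, 0.0, -1.0]]
wrist_force: [0.3, -1.0, 0.1]
width: 0.0853
grip_force: 0.0
```

```bash
python3 - <<'E'
from fit import *
im,k=snap("wrist","w1.png")
print(observe()["eef_pos"], -k[1].T@k[2])
for n,x in (("radish_jar_mid",(.687,.009)),("soak_cup_mid",(.562,.017)),("clover_jar_mid",(.56,.114))):
    for r in regions_of("wrist",n): print(n,round(r["score"],2),r["mask"].sum())
    m=masks("wrist",n,k,x,60)
    if m is not None:
        p,f=fit(n,x,[(k,m)]); print(n,p,f)
        cs,_=cv2.findContours((model(k,n,p)>.5).astype(np.uint8),0,1); cv2.drawContours(im,cs,-1,(255,0,255),1)
cv2.imwrite("pics/w1.png",im[:,:,::-1])
E
```

```text
[0.69232248 0.01700105 0.17169946] [0.76630189 0.01002723 0.3137085 ]
radish_jar_mid 0.77 2856
radish_jar_mid [0.68837363 0.00715044 0.        ] 0.04347682141130815
soak_cup_mid 0.83 2817
soak_cup_mid [0.56279068 0.01513883 0.        ] 0.028736691708531104
clover_jar_mid 0.6 1388
clover_jar_mid [0.56681641 0.09386328 0.        ] 0.5757050825085682
```

View pics/w1.png

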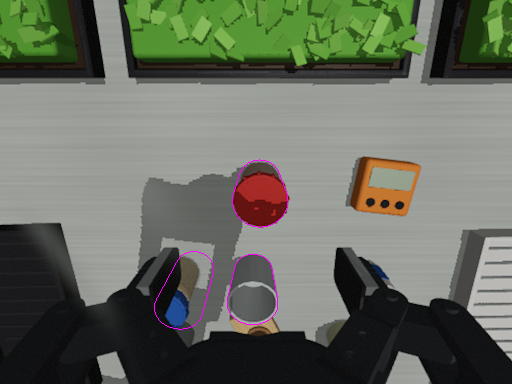

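Wrist picture: red jar at (260,200), timer at (387,190), cup at (252,300), all as expected. I'll lower over the red jar and grip it.

Emit:
carry_out([
  {"slide": [0.001, 0.001, 0.01], "turn": 0, "grip": 1},
  {"slide": [0.001, 0.001, 0.03], "turn": 0, "grip": 1},
  {"slide": [0.001, 0.001, 0.05], "turn": 0, "grip": 1},
  {"slide": [0.001, 0.001, 0.07], "turn": 0, "grip": 1},
  {"slide": [0.001, 0.001, 0.09], "turn": 0, "grip": 1},
  {"slide": [0.001, 0.001, 0.11], "turn": 0, "grip": 1},
  {"slide": [0.001, 0.001, 0.126], "turn": 0, "grip": 1},
  {"slide": [0.001, 0.001, 0.137], "turn": 0, "grip": 1},
  {"slide": [0.001, 0.001, 0.143], "turn": 0, "grip": 1},
  {"slide": [0.001, 0.001, 0.143], "turn": 0, "grip": 1},
  {"slide": [0.001, 0.001, 0.143], "turn": 0, "grip": -0.2},
  {"slide": [0.001, 0.001, 0.143], "turn": 0, "grip": -1},
  {"slide": [0.001, 0.001, 0.143], "turn": 0, "grip": -1},
  {"slide": [0.001, 0.001, 0.143], "turn": 0, "grip": -1},
  {"slide": [0.001, 0.001, 0.143], "turn": 0, "grip": -1},
  {"slide": [0.001, 0.001, 0.143], "turn": 0, "grip": -1},
  {"slide": [0.001, 0.001, 0.143], "turn": 0, "grip": -1},
  {"slide": [0.001, 0.001, 0.143], "turn": 0, "grip": -1},
], squeeze=35)

```text
t: 5.72
eef_pos: [0.6882, 0.0076, 0.0298]
tcp_rot: [[1.0, 0.0, 0.003], [0.0, -1.0, -0.001], [0.003, 0.001, -1.0]]
wrist_force: [-0.6, -1.2, 5.7]
width: 0.0516
grip_force: 37.2
```

Emit:
carry_out([
  {"slide": [0, 0, -0.008], "turn": 0, "grip": -1},
  {"slide": [0, 0, -0.03], "turn": 0, "grip": -1},
  {"slide": [0, 0, -0.06], "turn": 0, "grip": -1},
  {"slide": [0, 0, -0.09], "turn": 0, "grip": -1},
  {"slide": [0, 0, -0.112], "turn": 0, "grip": -1},
  {"slide": [-0.002, 0.007, -0.12], "turn": 0, "grip": -1},
  {"slide": [-0.008, 0.024, -0.12], "turn": 0, "grip": -1},
  {"slide": [-0.016, 0.048, -0.12], "turn": 0, "grip": -1},
  {"slide": [-0.026, 0.079, -0.12], "turn": 0, "grip": -1},
  {"slide": [-0.036, 0.109, -0.12], "turn": 0, "grip": -1},
  {"slide": [-0.046, 0.14, -0.12], "turn": 0, "grip": -1},
  {"slide": [-0.056, 0.171, -0.12], "turn": 0, "grip": -1},
  {"slide": [-0.067, 0.202, -0.12], "turn": 0, "grip": -1},
  {"slide": [-0.077, 0.233, -0.12], "turn": 0, "grip": -1},
  {"slide": [-0.087, 0.263, -0.12], "turn": 0, "grip": -1},
  {"slide": [-0.097, 0.294, -0.12], "turn": 0, "grip": -1},
  {"slide": [-0.105, 0.318, -0.12], "turn": 0, "grip": -1},
  {"slide": [-0.11, 0.333, -0.12], "turn": 0, "grip": -1},
  {"slide": [-0.113, 0.34, -0.12], "turn": 0, "grip": -1},
  {"slide": [-0.113, 0.342, -0.12], "turn": 0, "grip": -1},
])

```text
t: 7.38
eef_pos: [0.5729, -0.3348, 0.1473]
tcp_rot: [[1.0, -0.002, -0.002], [-0.002, -1.0, 0.002], [-0.002, -0.002, -1.0]]
wrist_force: [0.3, 1.4, -1.8]
width: 0.0511
grip_force: 37.2
```

Emit:
carry_out([
  {"slide": [0, 0, 0.008], "turn": 0, "grip": -1},
  {"slide": [0, 0, 0.025], "turn": 0, "grip": -1},
  {"slide": [0, 0, 0.045], "turn": 0, "grip": -1},
  {"slide": [0, 0, 0.065], "turn": 0, "grip": -1},
  {"slide": [0, 0, 0.083], "turn": 0, "grip": -1},
  {"slide": [0, 0, 0.096], "turn": 0, "grip": -1},
  {"slide": [0, 0, 0.103], "turn": 0, "grip": -1},
  {"slide": [0, 0, 0.107], "turn": 0, "grip": -1},
  {"slide": [0, 0, 0.11], "turn": 0, "grip": -1},
  {"slide": [0, 0, 0.112], "turn": 0, "grip": -1},
  {"slide": [0, 0, 0.1135], "turn": 0, "grip": -1},
  {"slide": [0, 0, 0.1145], "turn": 0, "grip": -1},
  {"slide": [0, 0, 0.1145], "turn": 0, "grip": -1},
  {"slide": [0, 0, 0.1145], "turn": 0, "grip": -1},
])

```text
t: 8.55
eef_pos: [0.5743, -0.3344, 0.0343]
tcp_rot: [[1.0, -0.0, 0.001], [-0.0, -1.0, -0.001], [0.001, 0.001, -1.0]]
wrist_force: [0.1, 0.2, -2.6]
width: 0.051
grip_force: 37.2
```

Emit:
carry_out([
  {"slide": [0, 0, 0.0007], "turn": 0, "grip": -1},
  {"slide": [0, 0, 0.0014], "turn": 0, "grip": -1},
  {"slide": [0, 0, 0.0018], "turn": 0, "grip": -1},
  {"slide": [0, 0, 0.0018], "turn": 0, "grip": -1},
  {"slide": [0, 0, 0.0018], "turn": 0, "grip": -1},
  {"slide": [0, 0, 0.0018], "turn": 0, "grip": 0.3},
  {"slide": [0, 0, 0.0018], "turn": 0, "grip": 0.5},
  {"slide": [0, 0, 0.0018], "turn": 0, "grip": 0.7},
  {"slide": [0, 0, 0.0018], "turn": 0, "grip": 0.8},
  {"slide": [0, 0, 0.0018], "turn": 0, "grip": 0.8},
  {"slide": [0, 0, -0.008], "turn": 0, "grip": 0.8},
  {"slide": [0, 0, -0.025], "turn": 0, "grip": 0.8},
  {"slide": [0, 0, -0.05], "turn": 0, "grip": 0.8},
  {"slide": [0, 0, -0.08], "turn": 0, "grip": 0.8},
  {"slide": [0, 0, -0.11], "turn": 0, "grip": 1},
  {"slide": [0, 0, -0.125], "turn": 0, "grip": 1},
  {"slide": [0, 0, -0.13], "turn": 0, "grip": 1},
])

```text
t: 9.97
eef_pos: [0.576, -0.3355, 0.1685]
tcp_rot: [[1.0, 0.0, 0.006], [0.0, -1.0, -0.005], [0.006, 0.005, -1.0]]
wrist_force: [-0.7, -0.2, 0.1]
width: 0.0852
grip_force: 0.0
```

Emit:
carry_out([
  {"slide": [-0.003, -0.008, 0], "turn": 0, "grip": 1},
  {"slide": [-0.009, -0.026, 0], "turn": 0, "grip": 1},
  {"slide": [-0.019, -0.057, 0], "turn": 0, "grip": 1},
  {"slide": [-0.029, -0.09, 0], "turn": 0, "grip": 1},
  {"slide": [-0.04, -0.123, 0], "turn": 0, "grip": 1},
  {"slide": [-0.051, -0.156, 0], "turn": 0, "grip": 1},
  {"slide": [-0.062, -0.189, 0], "turn": 0, "grip": 1},
  {"slide": [-0.073, -0.222, 0], "turn": 0, "grip": 1},
  {"slide": [-0.084, -0.255, 0], "turn": 0, "grip": 1},
  {"slide": [-0.094, -0.288, 0], "turn": 0, "grip": 1},
  {"slide": [-0.103, -0.315, 0], "turn": 0, "grip": 1},
  {"slide": [-0.109, -0.332, 0], "turn": 0, "grip": 1},
  {"slide": [-0.112, -0.341, 0], "turn": 0, "grip": 1},
  {"slide": [-0.1126, -0.3436, 0], "turn": 0, "grip": 1},
  {"slide": [-0.1126, -0.3436, 0], "turn": 0, "grip": 1},
])

```text
t: 11.22
eef_pos: [0.461, 0.0099, 0.1633]
tcp_rot: [[1.0, 0.001, -0.001], [0.001, -1.0, 0.0], [-0.001, -0.0, -1.0]]
wrist_force: [0.2, 0.4, -0.3]
width: 0.0854
grip_force: 0.0
```

```bash
python3 - <<'E'
from fit import *
im,k=snap("wrist","w2.png"); print(observe()["eef_pos"])
for n,x in (("tamper_mid",(.4615,.0095,.44)),("soak_cup_mid",(.562,.016)),("mister_mid",(.562,-.132)),("pea_jar_mid",(.4575,-.113))):
    m=masks("wrist",n,k,x,60)
    if m is not None:
        p,f=fit(n,x,[(k,m)],len(x)>2); print(n,p.round(4),round(f,3))
im,k=snap("scene","s2.png")
for r in regions_of("scene","radish_jar_mid"): print(r["score"],np.argwhere(r["mask"]).mean(0))
m=masks("scene","radish_jar_mid",k,(.574,-.334))
if m is not None: print(fit("radish_jar_mid",(.574,-.334),[(k,m)]))
E
```

```text
[0.46174168 0.00913668 0.16344481]
tamper_mid [0.4633 0.0073 0.4394] 0.027
soak_cup_mid [0.5627 0.0154 0.    ] 0.023
mister_mid [ 0.5631 -0.1327  0.    ] 0.072
pea_jar_mid [ 0.4588 -0.1139  0.    ] 0.049
0.8 [107.73136915 162.30155979]
(array([ 0.57213149, -0.33379212,  0.        ]), np.float64(0.0698693278722825))
```

Emit:
carry_out([
  {"slide": [0.0015, 0.002, 0.008], "turn": 0, "grip": 1},
  {"slide": [0.0015, 0.002, 0.028], "turn": 0, "grip": 1},
  {"slide": [0.0015, 0.002, 0.05], "turn": 0, "grip": 1},
  {"slide": [0.0015, 0.002, 0.072], "turn": 0, "grip": 1},
  {"slide": [0.0015, 0.002, 0.094], "turn": 0, "grip": 0.6},
  {"slide": [0.0015, 0.002, 0.113], "turn": 0, "grip": 0.4},
  {"slide": [0.0015, 0.002, 0.125], "turn": 0, "grip": 0.2},
  {"slide": [0.0015, 0.002, 0.13], "turn": 0, "grip": 0},
  {"slide": [0.0015, 0.002, 0.132], "turn": 0, "grip": 0},
  {"slide": [0.0015, 0.002, 0.132], "turn": 0, "grip": 0},
  {"slide": [0.0015, 0.002, 0.132], "turn": 0, "grip": -0.2},
  {"slide": [0.0015, 0.002, 0.132], "turn": 0, "grip": -1},
  {"slide": [0.0015, 0.002, 0.132], "turn": 0, "grip": -1},
  {"slide": [0.0015, 0.002, 0.132], "turn": 0, "grip": -1},
  {"slide": [0.0015, 0.002, 0.132], "turn": 0, "grip": -1},
  {"slide": [0.0015, 0.002, 0.132], "turn": 0, "grip": -1},
  {"slide": [0.0015, 0.002, 0.132], "turn": 0, "grip": -1},
])

```text
t: 13.03
eef_pos: [0.4636, 0.0074, 0.0325]
tcp_rot: [[1.0, 0.0, 0.002], [0.0, -1.0, -0.0], [0.002, 0.0, -1.0]]
wrist_force: [-0.2, -0.2, 6.0]
width: 0.0272
grip_force: 35.1
```

Emit:
carry_out([
  {"slide": [0, 0, -0.008], "turn": 0, "grip": -1},
  {"slide": [0, 0, -0.03], "turn": 0, "grip": -1},
  {"slide": [0, 0, -0.06], "turn": 0, "grip": -1},
  {"slide": [0, 0, -0.09], "turn": 0, "grip": -1},
  {"slide": [0, 0, -0.112], "turn": 0, "grip": -1},
  {"slide": [0.001, 0.007, -0.12], "turn": 0, "grip": -1},
  {"slide": [0.002, 0.024, -0.12], "turn": 2, "grip": -1},
  {"slide": [0.004, 0.048, -0.12], "turn": 5, "grip": -1},
  {"slide": [0.006, 0.079, -0.12], "turn": 8, "grip": -1},
  {"slide": [0.008, 0.109, -0.12], "turn": 11, "grip": -1},
  {"slide": [0.011, 0.14, -0.12], "turn": 14, "grip": -1},
  {"slide": [0.013, 0.171, -0.12], "turn": 17, "grip": -1},
  {"slide": [0.015, 0.202, -0.12], "turn": 20, "grip": -1},
  {"slide": [0.018, 0.233, -0.12], "turn": 22, "grip": -1},
  {"slide": [0.02, 0.263, -0.12], "turn": 23, "grip": -1},
  {"slide": [0.022, 0.294, -0.12], "turn": 24, "grip": -1},
  {"slide": [0.024, 0.318, -0.12], "turn": 24, "grip": -1},
  {"slide": [0.025, 0.334, -0.12], "turn": 24, "grip": -1},
  {"slide": [0.026, 0.341, -0.12], "turn": 24, "grip": -1},
  {"slide": [0.026, 0.343, -0.12], "turn": 24, "grip": -1},
])

```text
t: 14.7
eef_pos: [0.4885, -0.3363, 0.151]
tcp_rot: [[0.913, -0.408, -0.001], [-0.408, -0.913, 0.001], [-0.001, -0.001, -1.0]]
wrist_force: [-0.8, 0.7, -1.3]
width: 0.0274
grip_force: 34.9
```

Emit:
carry_out([
  {"slide": [0, 0, 0.008], "turn": 0, "grip": -1},
  {"slide": [0, 0, 0.025], "turn": 0, "grip": -1},
  {"slide": [0, 0, 0.045], "turn": 0, "grip": -1},
  {"slide": [0, 0, 0.062], "turn": 0, "grip": -1},
  {"slide": [0, 0, 0.072], "turn": 0, "grip": -1},
  {"slide": [0, 0, 0.078], "turn": 0, "grip": -1},
  {"slide": [0, 0, 0.08], "turn": 0, "grip": -1},
])

```text
t: 15.28
eef_pos: [0.4886, -0.3339, 0.0707]
tcp_rot: [[0.914, -0.406, -0.002], [-0.406, -0.914, 0.002], [-0.003, -0.001, -1.0]]
wrist_force: [-0.2, 0.3, -1.7]
width: 0.0272
grip_force: 34.9
```

```bash
python3 - <<'E'
from h import *
a,_=snap("wrist","w3.png"); b,_=snap("scene","s3.png")
cv2.imwrite("pics/c3.png",np.hstack([cv2.resize(a,(400,300)),cv2.resize(b[40:160,120:280],(400,300))])[:,:,::-1])
E
```

```text
(no output)
```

View pics/c3.png

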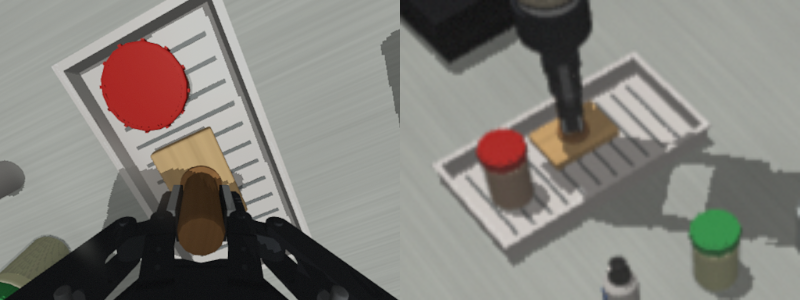

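The crop shows the red jar upright in the tray, and the tamper plate above the tray's middle, parallel to the walls and clear of the jar. Setting it down.

Emit:
carry_out([
  {"slide": [0, 0, 0.006], "turn": 0, "grip": -1},
  {"slide": [0, 0, 0.015], "turn": 0, "grip": -1},
  {"slide": [0, 0, 0.023], "turn": 0, "grip": -1},
  {"slide": [0, 0, 0.029], "turn": 0, "grip": -1},
  {"slide": [0, 0, 0.032], "turn": 0, "grip": -1},
  {"slide": [0, 0, 0.034], "turn": 0, "grip": -1},
  {"slide": [0, 0, 0.0352], "turn": 0, "grip": -1},
  {"slide": [0, 0, 0.036], "turn": 0, "grip": -1},
  {"slide": [0, 0, 0.0365], "turn": 0, "grip": -1},
  {"slide": [0, 0, 0.0365], "turn": 0, "grip": -1},
  {"slide": [0, 0, 0.0365], "turn": 0, "grip": -1},
  {"slide": [0, 0, 0.0365], "turn": 0, "grip": -1},
])

```text
t: 16.38
eef_pos: [0.4886, -0.3352, 0.0366]
tcp_rot: [[0.914, -0.407, -0.001], [-0.407, -0.914, 0.0], [-0.001, -0.0, -1.0]]
wrist_force: [-3.2, 1.0, 6.4]
width: 0.0272
grip_force: 35.7
```

Emit:
carry_out([
  {"slide": [0, 0, 0], "turn": 0, "grip": -0.2},
  {"slide": [0, 0, 0], "turn": 0, "grip": 0},
  {"slide": [0, 0, 0], "turn": 0, "grip": 0.1},
  {"slide": [0, 0, 0], "turn": 0, "grip": 0.2},
  {"slide": [0, 0, 0], "turn": 0, "grip": 0.2},
  {"slide": [0, 0, -0.008], "turn": 0, "grip": 0.2},
  {"slide": [0, 0, -0.025], "turn": 0, "grip": 0.2},
  {"slide": [0, 0, -0.045], "turn": 0, "grip": 0.2},
  {"slide": [0, 0, -0.065], "turn": 0, "grip": 0.2},
  {"slide": [0, 0, -0.085], "turn": -6, "grip": 0.2},
  {"slide": [0, 0, -0.105], "turn": -12, "grip": 0.6},
  {"slide": [0, 0, -0.12], "turn": -18, "grip": 1},
  {"slide": [0, 0, -0.128], "turn": -24, "grip": 1},
  {"slide": [0, 0, -0.128], "turn": -24, "grip": 1},
])

```text
t: 17.55
eef_pos: [0.4902, -0.3365, 0.1662]
tcp_rot: [[1.0, 0.002, 0.004], [0.002, -1.0, -0.004], [0.004, 0.004, -1.0]]
wrist_force: [-0.3, -0.5, 0.1]
width: 0.0853
grip_force: 0.0
```

Emit:
carry_out([
  {"slide": [0.003, -0.007, 0], "turn": 0, "grip": 1},
  {"slide": [0.01, -0.027, 0], "turn": 0, "grip": 1},
  {"slide": [0.021, -0.057, 0], "turn": 0, "grip": 1},
  {"slide": [0.032, -0.088, 0], "turn": 0, "grip": 1},
  {"slide": [0.043, -0.118, 0], "turn": 0, "grip": 1},
  {"slide": [0.054, -0.148, 0], "turn": 0, "grip": 1},
  {"slide": [0.064, -0.176, 0], "turn": 0, "grip": 1},
  {"slide": [0.071, -0.194, 0], "turn": 0, "grip": 1},
  {"slide": [0.0735, -0.201, 0], "turn": 0, "grip": 1},
  {"slide": [0.074, -0.2027, 0], "turn": 0, "grip": 1},
  {"slide": [0.074, -0.2027, 0.01], "turn": 0, "grip": 1},
  {"slide": [0.074, -0.2027, 0.03], "turn": 0, "grip": 1},
  {"slide": [0.074, -0.2027, 0.053], "turn": 0, "grip": 1},
  {"slide": [0.074, -0.2027, 0.076], "turn": 0, "grip": 1},
  {"slide": [0.074, -0.2027, 0.098], "turn": 0, "grip": 1},
  {"slide": [0.074, -0.2027, 0.118], "turn": 0, "grip": 1},
  {"slide": [0.074, -0.2027, 0.132], "turn": 0, "grip": 0.6},
  {"slide": [0.074, -0.2027, 0.14], "turn": 0, "grip": 0.3},
  {"slide": [0.074, -0.2027, 0.1433], "turn": 0, "grip": 0.2},
  {"slide": [0.074, -0.2027, 0.1433], "turn": 0, "grip": 0.1},
])

```text
t: 19.22
eef_pos: [0.5623, -0.1336, 0.019]
tcp_rot: [[1.0, -0.002, -0.002], [-0.002, -1.0, 0.001], [-0.002, -0.001, -1.0]]
wrist_force: [0.2, 0.1, -0.2]
width: 0.0471
grip_force: 0.0
```

Emit:
carry_out([
  {"slide": [0, 0, 0], "turn": 0, "grip": 0},
  {"slide": [0, 0, 0], "turn": 0, "grip": -0.1},
  {"slide": [0, 0, 0], "turn": 0, "grip": -1},
  {"slide": [0, 0, 0], "turn": 0, "grip": -1},
  {"slide": [0, 0, 0], "turn": 0, "grip": -1},
  {"slide": [0, 0, 0], "turn": 0, "grip": -1},
  {"slide": [0, 0, 0], "turn": 0, "grip": -1},
], squeeze=30)

```text
t: 19.8
eef_pos: [0.5638, -0.1333, 0.0211]
tcp_rot: [[1.0, 0.0, 0.002], [0.0, -1.0, -0.001], [0.002, 0.001, -1.0]]
wrist_force: [-0.5, -0.8, 6.0]
width: 0.0349
grip_force: 30.4
```

Emit:
carry_out([
  {"slide": [0, 0, -0.008], "turn": 0, "grip": -1},
  {"slide": [0, 0, -0.028], "turn": 0, "grip": -1},
  {"slide": [0, 0, -0.055], "turn": 0, "grip": -1},
  {"slide": [0, 0, -0.083], "turn": 0, "grip": -1},
  {"slide": [0, 0, -0.107], "turn": 0, "grip": -1},
  {"slide": [-0.002, 0.003, -0.118], "turn": 0, "grip": -1},
  {"slide": [-0.009, 0.011, -0.12], "turn": 0, "grip": -1},
  {"slide": [-0.022, 0.028, -0.12], "turn": 0, "grip": -1},
  {"slide": [-0.038, 0.049, -0.12], "turn": 0, "grip": -1},
  {"slide": [-0.056, 0.072, -0.12], "turn": 0, "grip": -1},
  {"slide": [-0.073, 0.094, -0.12], "turn": 0, "grip": -1},
  {"slide": [-0.091, 0.117, -0.12], "turn": 0, "grip": -1},
  {"slide": [-0.108, 0.139, -0.12], "turn": 0, "grip": -1},
  {"slide": [-0.124, 0.159, -0.12], "turn": 0, "grip": -1},
  {"slide": [-0.138, 0.178, -0.12], "turn": 0, "grip": -1},
  {"slide": [-0.149, 0.192, -0.12], "turn": 0, "grip": -1},
  {"slide": [-0.156, 0.201, -0.12], "turn": 0, "grip": -1},
  {"slide": [-0.159, 0.2045, -0.12], "turn": 0, "grip": -1},
  {"slide": [-0.159, 0.2045, -0.12], "turn": 0, "grip": -1},
])

```text
t: 21.38
eef_pos: [0.4029, -0.3375, 0.1392]
tcp_rot: [[1.0, -0.002, -0.001], [-0.002, -1.0, 0.002], [-0.001, -0.002, -1.0]]
wrist_force: [-0.2, 0.4, -0.8]
width: 0.0349
grip_force: 30.1
```

Emit:
carry_out([
  {"slide": [0, 0, 0.008], "turn": 0, "grip": -1},
  {"slide": [0, 0, 0.025], "turn": 0, "grip": -1},
  {"slide": [0, 0, 0.045], "turn": 0, "grip": -1},
  {"slide": [0, 0, 0.065], "turn": 0, "grip": -1},
  {"slide": [0, 0, 0.083], "turn": 0, "grip": -1},
  {"slide": [0, 0, 0.096], "turn": 0, "grip": -1},
  {"slide": [0, 0, 0.104], "turn": 0, "grip": -1},
  {"slide": [0, 0, 0.109], "turn": 0, "grip": -1},
  {"slide": [0, 0, 0.112], "turn": 0, "grip": -1},
  {"slide": [0, 0, 0.114], "turn": 0, "grip": -1},
  {"slide": [0, 0, 0.1152], "turn": 0, "grip": -1},
  {"slide": [0, 0, 0.116], "turn": 0, "grip": -1},
  {"slide": [0, 0, 0.1165], "turn": 0, "grip": -1},
  {"slide": [0, 0, 0.1165], "turn": 0, "grip": -1},
  {"slide": [0, 0, 0.1165], "turn": 0, "grip": -1},
])

```text
t: 22.63
eef_pos: [0.4044, -0.3374, 0.025]
tcp_rot: [[1.0, -0.0, 0.001], [-0.0, -1.0, -0.001], [0.001, 0.001, -1.0]]
wrist_force: [0.3, 1.1, 6.4]
width: 0.0352
grip_force: 30.9
```

Emit:
carry_out([
  {"slide": [0, 0, 0], "turn": 0, "grip": 0},
  {"slide": [0, 0, 0], "turn": 0, "grip": 0.2},
  {"slide": [0, 0, 0], "turn": 0, "grip": 0.3},
  {"slide": [0, 0, 0], "turn": 0, "grip": 0.4},
  {"slide": [0, 0, 0], "turn": 0, "grip": 0.4},
  {"slide": [0, 0, -0.008], "turn": 0, "grip": 0.4},
  {"slide": [0, 0, -0.025], "turn": 0, "grip": 0.4},
  {"slide": [0, 0, -0.05], "turn": 0, "grip": 0.4},
  {"slide": [0, 0, -0.08], "turn": 0, "grip": 0.4},
  {"slide": [0, 0, -0.11], "turn": 0, "grip": 0.6},
  {"slide": [0, 0, -0.132], "turn": 0, "grip": 1},
  {"slide": [0, 0, -0.14], "turn": 0, "grip": 1},
  {"slide": [0, 0, -0.14], "turn": 0, "grip": 1},
])

```text
t: 23.72
eef_pos: [0.405, -0.3384, 0.1659]
tcp_rot: [[1.0, 0.0, 0.003], [0.0, -1.0, -0.004], [0.003, 0.004, -1.0]]
wrist_force: [-0.1, -0.5, 0.1]
width: 0.0855
grip_force: 0.0
```

```bash
python3 - <<'E'
from h import *
a,_=snap("side","d4.png"); b,_=snap("scene","s4.png")
cv2.imwrite("pics/c4.png",np.hstack([cv2.resize(a[90:210,200:360],(400,300)),cv2.resize(b[40:160,120:280],(400,300))])[:,:,::-1])
E
```

```text
(no output)
```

View pics/c4.png

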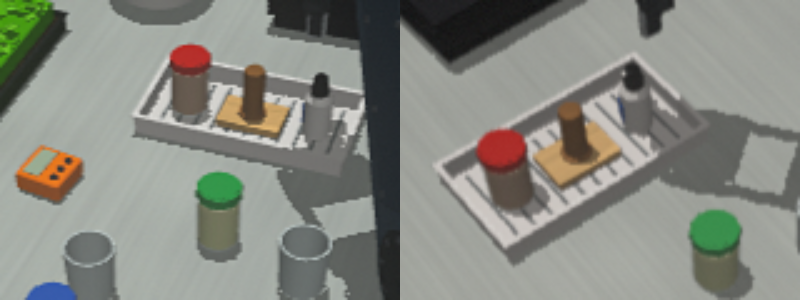

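Both crops show the red jar, tamper and mister standing upright on the white tray's floor. Next the green jar.

Emit:
carry_out([
  {"slide": [0.002, -0.007, 0], "turn": 0, "grip": 1},
  {"slide": [0.007, -0.027, 0], "turn": 0, "grip": 1},
  {"slide": [0.014, -0.058, 0], "turn": 0, "grip": 1},
  {"slide": [0.022, -0.09, 0], "turn": 0, "grip": 1},
  {"slide": [0.03, -0.122, 0], "turn": 0, "grip": 1},
  {"slide": [0.038, -0.155, 0], "turn": 0, "grip": 1},
  {"slide": [0.045, -0.186, 0], "turn": 0, "grip": 1},
  {"slide": [0.051, -0.21, 0], "turn": 0, "grip": 1},
  {"slide": [0.0535, -0.22, 0], "turn": 0, "grip": 1},
  {"slide": [0.0543, -0.2233, 0], "turn": 0, "grip": 1},
  {"slide": [0.0543, -0.2233, 0.01], "turn": 0, "grip": 1},
  {"slide": [0.0543, -0.2233, 0.03], "turn": 0, "grip": 1},
  {"slide": [0.0543, -0.2233, 0.053], "turn": 0, "grip": 1},
  {"slide": [0.0543, -0.2233, 0.076], "turn": 0, "grip": 1},
  {"slide": [0.0543, -0.2233, 0.097], "turn": 0, "grip": 1},
  {"slide": [0.0543, -0.2233, 0.115], "turn": 0, "grip": 1},
  {"slide": [0.0543, -0.2233, 0.127], "turn": 0, "grip": 1},
  {"slide": [0.0543, -0.2233, 0.133], "turn": 0, "grip": 1},
  {"slide": [0.0543, -0.2233, 0.1355], "turn": 0, "grip": 1},
  {"slide": [0.0543, -0.2233, 0.1355], "turn": 0, "grip": 0.8},
])

```text
t: 25.48
eef_pos: [0.4581, -0.1145, 0.0274]
tcp_rot: [[1.0, -0.001, -0.001], [-0.001, -1.0, 0.0], [-0.001, -0.0, -1.0]]
wrist_force: [-0.0, 0.2, -0.2]
width: 0.0771
grip_force: 0.0
```

Emit:
carry_out([
  {"slide": [0, 0, 0], "turn": 0, "grip": 0.5},
  {"slide": [0, 0, 0], "turn": 0, "grip": 0.3},
  {"slide": [0, 0, 0], "turn": 0, "grip": -1},
  {"slide": [0, 0, 0], "turn": 0, "grip": -1},
  {"slide": [0, 0, 0], "turn": 0, "grip": -1},
  {"slide": [0, 0, 0], "turn": 0, "grip": -1},
  {"slide": [0, 0, 0], "turn": 0, "grip": -1},
], squeeze=35)

```text
t: 26.07
eef_pos: [0.4588, -0.1143, 0.0289]
tcp_rot: [[1.0, 0.0, 0.002], [0.0, -1.0, -0.001], [0.002, 0.001, -1.0]]
wrist_force: [0.1, -0.2, 5.8]
width: 0.0514
grip_force: 36.9
```

Emit:
carry_out([
  {"slide": [0, 0, -0.008], "turn": 0, "grip": -1},
  {"slide": [0, 0, -0.03], "turn": 0, "grip": -1},
  {"slide": [0, 0, -0.06], "turn": 0, "grip": -1},
  {"slide": [0, 0, -0.09], "turn": 0, "grip": -1},
  {"slide": [0, -0.003, -0.112], "turn": 0, "grip": -1},
  {"slide": [-0.001, -0.013, -0.12], "turn": 0, "grip": -1},
  {"slide": [-0.002, -0.034, -0.12], "turn": 0, "grip": -1},
  {"slide": [-0.004, -0.066, -0.12], "turn": 0, "grip": -1},
  {"slide": [-0.006, -0.103, -0.12], "turn": 0, "grip": -1},
  {"slide": [-0.008, -0.141, -0.12], "turn": 0, "grip": -1},
  {"slide": [-0.01, -0.179, -0.12], "turn": 0, "grip": -1},
  {"slide": [-0.012, -0.217, -0.12], "turn": 0, "grip": -1},
  {"slide": [-0.014, -0.255, -0.12], "turn": 0, "grip": -1},
  {"slide": [-0.016, -0.293, -0.12], "turn": 0, "grip": -1},
  {"slide": [-0.018, -0.331, -0.12], "turn": 0, "grip": -1},
  {"slide": [-0.02, -0.369, -0.12], "turn": 0, "grip": -1},
  {"slide": [-0.022, -0.401, -0.12], "turn": 0, "grip": -1},
  {"slide": [-0.023, -0.424, -0.12], "turn": 0, "grip": -1},
  {"slide": [-0.024, -0.437, -0.12], "turn": 0, "grip": -1},
  {"slide": [-0.0243, -0.442, -0.12], "turn": 0, "grip": -1},
])

```text
t: 27.73
eef_pos: [0.4325, 0.3297, 0.1472]
tcp_rot: [[1.0, 0.003, -0.001], [0.003, -1.0, -0.0], [-0.001, 0.0, -1.0]]
wrist_force: [0.6, 0.2, -1.8]
width: 0.0511
grip_force: 37.3
```

Emit:
carry_out([
  {"slide": [0, 0, 0.008], "turn": 0, "grip": -1},
  {"slide": [0, 0, 0.025], "turn": 0, "grip": -1},
  {"slide": [0, 0, 0.045], "turn": 0, "grip": -1},
  {"slide": [0, 0, 0.065], "turn": 0, "grip": -1},
  {"slide": [0, 0, 0.083], "turn": 0, "grip": -1},
  {"slide": [0, 0, 0.096], "turn": 0, "grip": -1},
  {"slide": [0, 0, 0.104], "turn": 0, "grip": -1},
  {"slide": [0, 0, 0.109], "turn": 0, "grip": -1},
  {"slide": [0, 0, 0.112], "turn": 0, "grip": -1},
  {"slide": [0, 0, 0.114], "turn": 0, "grip": -1},
  {"slide": [0, 0, 0.1152], "turn": 0, "grip": -1},
  {"slide": [0, 0, 0.116], "turn": 0, "grip": -1},
  {"slide": [0, 0, 0.1165], "turn": 0, "grip": -1},
  {"slide": [0, 0, 0.1165], "turn": 0, "grip": -1},
  {"slide": [0, 0, 0.1165], "turn": 0, "grip": -1},
])

```text
t: 28.98
eef_pos: [0.4345, 0.328, 0.0329]
tcp_rot: [[1.0, 0.0, 0.002], [0.0, -1.0, 0.0], [0.002, -0.0, -1.0]]
wrist_force: [-0.8, -2.9, 6.7]
width: 0.051
grip_force: 37.9
```

Emit:
carry_out([
  {"slide": [0, 0, 0], "turn": 0, "grip": 0.3},
  {"slide": [0, 0, 0], "turn": 0, "grip": 0.5},
  {"slide": [0, 0, 0], "turn": 0, "grip": 0.7},
  {"slide": [0, 0, 0], "turn": 0, "grip": 0.8},
  {"slide": [0, 0, 0], "turn": 0, "grip": 0.8},
  {"slide": [0, 0, -0.008], "turn": 0, "grip": 0.8},
  {"slide": [0, 0, -0.025], "turn": 0, "grip": 0.8},
  {"slide": [0, 0, -0.05], "turn": 0, "grip": 0.8},
  {"slide": [0, 0, -0.08], "turn": 0, "grip": 0.8},
  {"slide": [0, 0, -0.11], "turn": 0, "grip": 0.8},
  {"slide": [0, 0, -0.127], "turn": 0, "grip": 1},
  {"slide": [0, 0, -0.132], "turn": 0, "grip": 1},
  {"slide": [0, 0, -0.132], "turn": 0, "grip": 1},
])

```text
t: 30.07
eef_pos: [0.4348, 0.3284, 0.1653]
tcp_rot: [[1.0, 0.0, 0.004], [0.0, -1.0, 0.002], [0.004, -0.002, -1.0]]
wrist_force: [-0.8, -0.6, -0.7]
width: 0.0855
grip_force: 0.0
```

Emit:
carry_out([
  {"slide": [0.003, 0.008, 0], "turn": 0, "grip": 1},
  {"slide": [0.012, 0.028, 0], "turn": 0, "grip": 1},
  {"slide": [0.024, 0.058, 0], "turn": 0, "grip": 1},
  {"slide": [0.037, 0.09, 0], "turn": 0, "grip": 1},
  {"slide": [0.05, 0.122, 0], "turn": 0, "grip": 1},
  {"slide": [0.063, 0.154, 0], "turn": 0, "grip": 1},
  {"slide": [0.077, 0.186, 0], "turn": 0, "grip": 1},
  {"slide": [0.09, 0.218, 0], "turn": 0, "grip": 1},
  {"slide": [0.103, 0.25, 0], "turn": 0, "grip": 1},
  {"slide": [0.115, 0.28, 0], "turn": 0, "grip": 1},
  {"slide": [0.124, 0.301, 0], "turn": 0, "grip": 1},
  {"slide": [0.128, 0.31, 0], "turn": 0, "grip": 1},
  {"slide": [0.1285, 0.3122, 0], "turn": 0, "grip": 1},
  {"slide": [0.1285, 0.3122, 0], "turn": 0, "grip": 1},
])

```text
t: 31.23
eef_pos: [0.5613, 0.0157, 0.1622]
tcp_rot: [[1.0, -0.001, -0.003], [-0.001, -1.0, 0.001], [-0.003, -0.001, -1.0]]
wrist_force: [-0.1, 1.2, -0.5]
width: 0.0855
grip_force: 0.0
```

Emit:
carry_out([
  {"slide": [0, 0, 0.01], "turn": 0, "grip": 1},
  {"slide": [0, 0, 0.03], "turn": 0, "grip": 1},
  {"slide": [0, 0, 0.053], "turn": 0, "grip": 1},
  {"slide": [0, 0, 0.076], "turn": 0, "grip": 1},
  {"slide": [0, 0, 0.099], "turn": 0, "grip": 1},
  {"slide": [0, 0, 0.119], "turn": 0, "grip": 1},
  {"slide": [0, 0, 0.132], "turn": 0, "grip": 1},
  {"slide": [0, 0, 0.139], "turn": 0, "grip": 1},
  {"slide": [0, 0, 0.1415], "turn": 0, "grip": 1},
  {"slide": [0, 0, 0.1415], "turn": 0, "grip": 0.8},
  {"slide": [0, 0, 0.1415], "turn": 0, "grip": 0.6},
  {"slide": [0, 0, 0.1415], "turn": 0, "grip": 0.4},
  {"slide": [0, 0, 0.1415], "turn": 0, "grip": -1},
  {"slide": [0, 0, 0.1415], "turn": 0, "grip": -1},
  {"slide": [0, 0, 0.1415], "turn": 0, "grip": -1},
  {"slide": [0, 0, 0.1415], "turn": 0, "grip": -1},
  {"slide": [0, 0, 0.1415], "turn": 0, "grip": -1},
], squeeze=40)

```text
t: 32.65
eef_pos: [0.5662, 0.0156, 0.0281]
tcp_rot: [[1.0, 0.001, 0.01], [0.001, -1.0, -0.001], [0.01, 0.001, -1.0]]
wrist_force: [-3.7, -5.5, 34.5]
width: 0.0554
grip_force: 48.3
```

Emit:
carry_out([
  {"slide": [0, 0, -0.002], "turn": 0, "grip": -1},
  {"slide": [0, 0, -0.004], "turn": 0, "grip": -1},
  {"slide": [0, 0, -0.006], "turn": 0, "grip": -1},
  {"slide": [0, 0, -0.006], "turn": 0, "grip": -1},
  {"slide": [0, 0, -0.006], "turn": 0, "grip": -1},
])

```text
t: 33.07
eef_pos: [0.5619, 0.0166, 0.0282]
tcp_rot: [[1.0, 0.001, -0.001], [0.001, -1.0, 0.0], [-0.001, -0.0, -1.0]]
wrist_force: [-1.4, 1.1, 6.3]
width: 0.0555
grip_force: 43.0
```

Emit:
carry_out([
  {"slide": [0, 0, -0.008], "turn": 0, "grip": -1},
  {"slide": [0, 0, -0.03], "turn": 0, "grip": -1},
  {"slide": [0, 0, -0.06], "turn": 0, "grip": -1},
  {"slide": [0, 0, -0.09], "turn": 0, "grip": -1},
  {"slide": [0, 0, -0.115], "turn": 0, "grip": -1},
  {"slide": [0, -0.003, -0.125], "turn": 0, "grip": -1},
  {"slide": [0, -0.012, -0.125], "turn": 0, "grip": -1},
  {"slide": [-0.001, -0.03, -0.125], "turn": 0, "grip": -1},
  {"slide": [-0.002, -0.055, -0.125], "turn": 0, "grip": -1},
  {"slide": [-0.003, -0.083, -0.125], "turn": 0, "grip": -1},
  {"slide": [-0.003, -0.112, -0.125], "turn": 0, "grip": -1},
  {"slide": [-0.004, -0.141, -0.125], "turn": 0, "grip": -1},
  {"slide": [-0.005, -0.17, -0.125], "turn": 0, "grip": -1},
  {"slide": [-0.006, -0.199, -0.125], "turn": 0, "grip": -1},
  {"slide": [-0.007, -0.228, -0.125], "turn": 0, "grip": -1},
  {"slide": [-0.007, -0.256, -0.125], "turn": 0, "grip": -1},
  {"slide": [-0.008, -0.281, -0.125], "turn": 0, "grip": -1},
  {"slide": [-0.008, -0.3, -0.125], "turn": 0, "grip": -1},
  {"slide": [-0.0085, -0.312, -0.125], "turn": 0, "grip": -1},
  {"slide": [-0.0085, -0.3152, -0.125], "turn": 0, "grip": -1},
])

```text
t: 34.73
eef_pos: [0.5522, 0.3331, 0.1508]
tcp_rot: [[1.0, 0.003, -0.003], [0.003, -1.0, -0.001], [-0.003, 0.001, -1.0]]
wrist_force: [-0.1, 0.6, -1.2]
width: 0.0552
grip_force: 43.0
```

Emit:
carry_out([
  {"slide": [0, 0, 0.008], "turn": 0, "grip": -1},
  {"slide": [0, 0, 0.025], "turn": 0, "grip": -1},
  {"slide": [0, 0, 0.045], "turn": 0, "grip": -1},
  {"slide": [0, 0, 0.065], "turn": 0, "grip": -1},
  {"slide": [0, 0, 0.083], "turn": 0, "grip": -1},
  {"slide": [0, 0, 0.098], "turn": 0, "grip": -1},
  {"slide": [0, 0, 0.107], "turn": 0, "grip": -1},
  {"slide": [0, 0, 0.113], "turn": 0, "grip": -1},
  {"slide": [0, 0, 0.117], "turn": 0, "grip": -1},
  {"slide": [0, 0, 0.119], "turn": 0, "grip": -1},
  {"slide": [0, 0, 0.1202], "turn": 0, "grip": -1},
  {"slide": [0, 0, 0.121], "turn": 0, "grip": -1},
  {"slide": [0, 0, 0.1215], "turn": 0, "grip": -1},
  {"slide": [0, 0, 0.1215], "turn": 0, "grip": -1},
  {"slide": [0, 0, 0.1215], "turn": 0, "grip": -1},
])

```text
t: 35.98
eef_pos: [0.5544, 0.3312, 0.0323]
tcp_rot: [[1.0, 0.0, 0.001], [0.0, -1.0, 0.0], [0.001, -0.0, -1.0]]
wrist_force: [0.0, -0.1, 0.7]
width: 0.0555
grip_force: 43.1
```

Emit:
carry_out([
  {"slide": [0, 0, 0.0004], "turn": 0, "grip": -1},
  {"slide": [0, 0, 0.0008], "turn": 0, "grip": -1},
  {"slide": [0, 0, 0.0008], "turn": 0, "grip": -1},
  {"slide": [0, 0, 0.0008], "turn": 0, "grip": 0.35},
  {"slide": [0, 0, 0.0008], "turn": 0, "grip": 0.5},
  {"slide": [0, 0, 0.0008], "turn": 0, "grip": 0.7},
  {"slide": [0, 0, 0.0008], "turn": 0, "grip": 0.85},
  {"slide": [0, 0, 0.0008], "turn": 0, "grip": 0.85},
  {"slide": [0, 0, 0.0008], "turn": 0, "grip": 0.85},
  {"slide": [0, 0, -0.008], "turn": 0, "grip": 0.85},
  {"slide": [0, 0, -0.025], "turn": 0, "grip": 0.85},
  {"slide": [0, 0, -0.05], "turn": 0, "grip": 0.85},
  {"slide": [0, 0, -0.08], "turn": 0, "grip": 0.85},
  {"slide": [0, 0, -0.115], "turn": 0, "grip": 0.85},
  {"slide": [0, 0, -0.145], "turn": 0, "grip": 1},
  {"slide": [0, 0, -0.165], "turn": 0, "grip": 1},
  {"slide": [0, 0, -0.17], "turn": 0, "grip": 1},
  {"slide": [0, 0, -0.17], "turn": 0, "grip": 1},
])

```text
t: 37.48
eef_pos: [0.555, 0.3314, 0.204]
tcp_rot: [[1.0, 0.0, 0.004], [0.0, -1.0, 0.002], [0.004, -0.002, -1.0]]
wrist_force: [-0.2, -0.1, -0.3]
width: 0.0854
grip_force: 0.0
```

```bash
python3 - <<'E'
from h import *
a,_=snap("side","d5.png"); b,_=snap("scene","s5.png")
cv2.imwrite("pics/c5.png",np.hstack([cv2.resize(a,(400,300),interpolation=cv2.INTER_AREA),cv2.resize(b,(400,300),interpolation=cv2.INTER_AREA)])[:,:,::-1])
cv2.imwrite("pics/c6.png",np.hstack([cv2.resize(a[220:340,130:290],(400,300)),cv2.resize(b[200:350,270:430],(400,300))])[:,:,::-1])
E
```

```text
(no output)
```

View pics/c5.png

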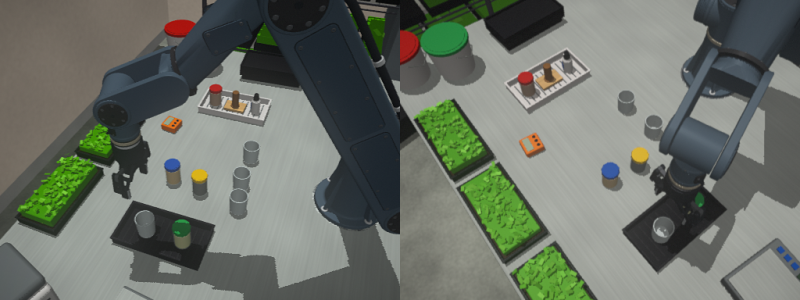

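View pics/c6.png

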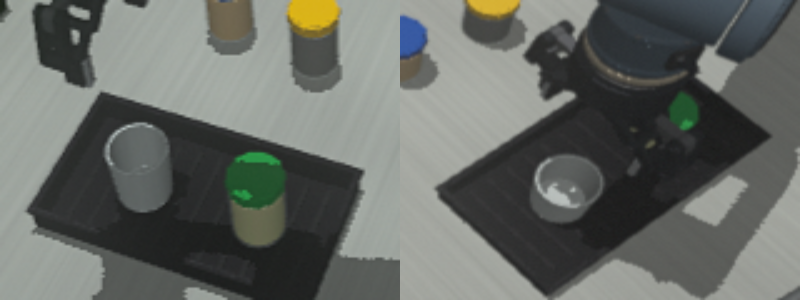

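The cup and green jar stand upright in the black tray, the white tray's kit is intact, and the yellow jar, blue jar and timer haven't moved. Handing in.

```bash
python3 -c "
from plant import *
print(close_job())"
```

```text
the job is handed in; nothing more can be done
None
```

I made up both kits and handed the job in at about 38 s of robot time: the red-lidded jar, tamper and mister are in the white tray, the green-lidded jar and the farthest metal cup are in the black tray, all upright, and the yellow jar, blue jar and timer were left where they stood.

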